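Release the gel carrier and lay it on the viewer

ROBOT

A 6-joint arm with a two-finger parallel gripper is mounted at the origin on the work surface. World frame = base frame: x ahead of the robot, y to its left, z up, the work surface at z = 0. Lengths are in m, angles in degrees, forces in N, time in s.
With the tool pointing down it reaches from about 0.4 to 0.825 m from the base axis. Payload 7 kg.
Tool frame: the origin (TCP) lies on the centre line of the jaws, within the pads' length; the fingertips stand 17 mm ahead of it and the grasp point (between the pads) lies 2 mm behind it; y points along the fingers, z is the direction in which the jaws open and shut, and the axes are right-handed (so a half turn about y gives the same grasp; the last joint's range is limited). The gripper opens to 88 mm and grips with 3 to 60 N. Pads are 19 mm wide; open, the fingers measure 130 mm over their backs; the gripper's body (78 mm by 193 mm) begins 47 mm behind the grasp point.
Start: joints at [-59.582, 20.546, 0.682, 0, -70.136, -16.507], TCP at [0.162, -0.655, 0.244] pointing down, gripper open.
Joint ranges: [-176.03, 176.03], [-82.01, 121.73], [-58.28, 71.71], [-173.87, 95.51], [-174.79, -0.11], [-173.66, 173.66]. Speed limits (degrees/s): [136.94, 136.94, 172.46, 180, 180, 180].

INTERFACE

Orientations are given as [roll, pitch, yaw] about the fixed x, y, z axes, in that order (R = Rz(yaw) Ry(pitch) Rx(roll)).
In Python, from plant import r, capture, camera_info gives the robot as it stands. The module is installed in compiled form; this text tells all that it offers.
- The arm moves only by the tool apply_moves, never from a script. Its argument "deltas" is a list of rows, each an object of numbers: "tx", "ty", "tz": the shift along the tool's x, y, z in m; "turn": the turn about the tool's y in rad; "gripper": the finger opening in m, from 0 to 0.0876. A call has 1 to 5 rows; each row is the pose to reach, as a shift and turn from the pose commanded when the call began, along the tool's axes at that moment; what a row does not reach only later rows make up. A row lasts 1/10 s, in which the tool goes at most 50 mm and 8.59 degrees, less where a joint would pass 70% of its speed; a pose out of reach is approached as far as the arm can. A call with a gripper value outside its range is refused whole. The fingers move at their own pace and stop on an object; "newtons" is the grip in N (left out, the last holds). Time passes only in rows, so rows that repeat a pose let the fingers close. It gives the time, the measured TCP pose, the force and the opening at its end, in the units of the state.
- r.get_state(): the state, without advancing time (a new reading comes with each control period).
- capture(name): name is "scene" or "top"; returns (picture, depth): 420x560x3 uint8, red, green, blue; 420x560 float32, m along the optical axis (not along the pixel's ray), 0 where there is no reading.
- camera_info(name): a dict with "K" (3x3 intrinsics, pixels), "eye" and "orientation" of the camera in the world. Camera axes: x right, y up, looking along -z (the intrinsics and any distortion apply to the point x, -y, -z); pixel columns grow to the right and rows downward; lengths in m; the calibration is good to about 2 mm. A picture is of the moment at which its call begins. camera_info takes no time and is no camera call.
- r.close_job(): hands the job in, once; it reports no verdict.
The state is a dict: "time_s": time; "joints": joint angles; "qd": joint speeds; "joint_torque": joint torques, N m; "tcp_pos": TCP position; "eef_rot": TCP orientation; "contact_force": force on the tool from outside, world axes, zero at the start; "moment": the same for the moment, N m; "gripper_width": finger opening in m.
Only numpy, scipy, OpenCV 4.12 (cv2) and the standard library are available. Lean on these libraries where they do the work, as an engineer would, in place of code of your own. Each camera call takes 0.05 s, during which the arm holds its last target.

TASK

Take the white gel carrier out of the black running base and lay it flat and gently on the blue-light viewer, centred and squared up on the blue panel. It is held by a hidden spring latch: one of the four grey pads in its wells releases it, so feel for the one that gives and lets the carrier spring up, never pressing hard, and do not grip the carrier before it has sprung up. Leave the other things on the bench where they are.

Things in the scene. Friction and masses are not known exactly. Their poses are not given: they have to be found in the camera images.
- carrier: White gel carrier with two blue panes, 200 (x) x 110 (y) x 24 mm high, about 0.3 kg. Origin: centre of its underside, z up. Starts latched in the base, axes parallel to the base's. Four 44 mm square wells go right through it, centred at x +-63, y +-27 mm; in each one grey pad of the base is seen. Sprung up, it stays 12 mm higher, loose, also when the pad is let go; latched, it cannot be lifted.
- grip (a point): Middle of the carrier's orange grip rib, on its centre line 35 mm above its underside; axes as the carrier's. The rib is 60 mm long (x), 14 wide (y) and 22 high, standing on the top face (24 to 46 mm above the underside): pinch it across y, from above.
- base: Black running base fixed to the bench, 244 (x) x 146 (y) x 54 mm high, its open bay 204 x 114 mm holds the carrier with 2 mm play all round. Origin: centre of its underside, on the bench, z up. The carrier's origin is 30 mm above this one when latched (its top level with the base's rim) and 42 mm when sprung up.
- well_1 (a point): Centre of a well, 54 mm above the bench (level with the latched carrier's top face). The grey pad in it, 34 mm square, lies 8 to 16 mm lower, differently in each well. One of the four, another each time, is the release: it gives 6 to 8 mm under about 8 to 15 N, and pressed right down frees both ends, and a spring lifts the carrier. The other three are stiff (3 N, then 4 N per mm, stop after 6 mm) and do nothing.
- well_2 (a point): Centre of a well, 54 mm above the bench (level with the latched carrier's top face). Pad as in well_1.
- well_3 (a point): Centre of a well, 54 mm above the bench (level with the latched carrier's top face). Pad as in well_1.
- well_4 (a point): Centre of a well, 54 mm above the bench (level with the latched carrier's top face). Pad as in well_1.
- viewer: Grey blue-light viewer fixed to the bench, 250 (x) x 160 (y) x 50 mm high, flat top with a flush blue panel 220 x 130 mm in the middle. Origin: centre of its underside, on the bench, z up. Base and viewer may each be on either side.
- panel (a point): Centre of the viewer's blue panel, on its top face, 50 mm above the bench; axes as the viewer's.
- amber_bottle: Bystander: amber reagent bottle, 52 wide, 100 high (mm); leave it where it is.
- pipette: Bystander: white hand pipette lying down, 240 long (mm); leave it where it is.
- tip_box: Bystander: blue box of yellow tips, 115 x 80 x 52 (mm); leave it where it is.
- orange_hood: Bystander: small orange clear hood with black top, 110 x 100 x 66 (mm); leave it where it is.
- beaker: Bystander: clear beaker, 72 wide, 90 high (mm); leave it where it is.
- ruler: Bystander: wooden ruler, 300 x 30 x 5 (mm); leave it where it is.
- comb: Bystander: black gel comb, 100 long, 6 high (mm); leave it where it is.
Things that resemble listed ones, but are neither listed nor needed, are in the scene too. There is more than one size of the carrier; the one meant has the size given above.

How it is judged (in metres and radians):
On the way, in this order (a step that is already met when the one before it is completed fails the run):
1. the latch has let go and the carrier has sprung up in the base (origin 38 to 46 mm above the base's) (z of carrier in the frame of base between 0.038 and 0.046 m), for 0.2 s.
2. the carrier is lifted clear of the base (origin 80 mm or more above the base's) (z of carrier in the frame of base above 0.08 m), for 0.1 s.
At the end, for the whole second after the job is handed in: The carrier lies upright and flat (within 0.04 rad) on the viewer's top (origin 46 to 54 mm above the viewer's), its centre within 15 mm of the panel's centre, its long axis within 0.12 rad of the viewer's long axis either way round, at rest and released (horizontal distance between carrier and panel below 0.015 m and angle between the x axis of carrier and the x axis of viewer, either way round below 0.12 rad and z of carrier in the frame of viewer between 0.046 and 0.054 m and angle between carrier's own z axis and vertical below 0.04 rad and linear speed of carrier below 0.02 m/s and contact force between the fingers and carrier below 0.1 N); the robot touches nothing.
It fails at once if the fingers press or squeeze anything with more than 50 N while the carrier is still latched (z of carrier in the frame of base below 0.035 m and contact force between the fingers and anything else above 50 N).
It fails at once if the carrier is forced against the base or its latch with more than 45 N (contact force between carrier and base above 45 N).
It fails at once if the carrier is pressed on the viewer with more than 100 N (contact force between carrier and viewer above 100 N).
It fails at once if the carrier is dropped on the viewer (faster than 0.3 m/s within 15 mm of its top) (z of carrier in the frame of viewer below 0.065 m and horizontal distance between carrier and panel below 0.12 m and linear speed of carrier above 0.3 m/s).
It fails at once if a bystander is moved by more than 30 mm (distance of any of amber_bottle, pipette, tip_box, orange_hood, beaker, ruler, comb from where it was at the start of the episode above 0.03 m).
It also fails if it takes over 64 s, if anything falls off the work surface, if the arm or the gripper's body presses on something with over 40 N, if the wrist force passes 120 N, or if a joint passes its speed limit or range.

## Working session

There is one attempt and no reset: what is moved stays moved. The work goes in short steps, Python scripts to look and compute and a tool call to move; the robot and the scene stay as the last step left them, time stands still between calls to the robot, and variables do not carry over. Pictures are saved under pics/ and viewed, and the job is handed in when it is done.

Besides the shell and the picture viewer there is one more tool, called after ">>>" by a JSON object that holds its "name" and its "arguments", one argument or row to a line. apply_moves: Moves the arm, as the interface text tells. Its arguments: {"type":"object","properties":{"deltas":{"type":"array","items":{"type":"object","properties":{"tx":{"type":"number"},"ty":{"type":"number"},"tz":{"type":"number"},"turn":{"type":"number"},"gripper":{"type":"number"}}}},"newtons":{"type":"number"}},"required":["deltas"]}

```bash
mkdir -p pics
cat > h.py <<'E'
import numpy as np, cv2
from plant import r, capture, camera_info
def save(n,img): cv2.imwrite('pics/'+n+'.png',cv2.cvtColor(img,cv2.COLOR_RGB2BGR))
E
python3 - <<'E'
from h import *
print(r.get_state())
for c in ['scene','top']:
    p,d=capture(c); save(c+'0',p); np.savez('pics/'+c+'0.npz',p=p,d=d)
    print(camera_info(c))
E
```

```text
{'time_s': 0.0, 'joints': array([-5.95842555e+01,  2.05918134e+01,  6.34833152e-01, -2.03893224e-02,
       -7.01341072e+01, -1.65050847e+01]), 'qd': array([ 0.01093335, -0.06719305, -0.0126086 ,  0.04384672, -0.04398809,
        0.00419754]), 'joint_torque': array([ 1.03608563e-03, -5.82722104e+01,  2.93054903e+01,  6.99698836e+00,
        7.00484510e-03, -2.01254147e-04]), 'tcp_pos': array([ 0.16213171, -0.65478286,  0.24262558]), 'eef_rot': array([-8.99072200e+01,  7.50306534e-03,  1.39037220e+01]), 'contact_force': array([0.03778218, 0.00549845, 0.41747924]), 'moment': array([ 0.07029218, -0.02904513, -0.02123404]), 'gripper_width': 0.08758925765281016}
{'K': array([[511.18275749,   0.        , 285.75555356],
       [  0.        , 511.18275749, 207.07912345],
       [  0.        ,   0.        ,   1.        ]]), 'eye': array([1.25128452, 0.64060822, 1.37527873]), 'orientation': array([ 38.40718212,   0.69992566, 133.63481853])}
{'K': array([[546.01692581,   0.        , 285.99446388],
       [  0.        , 546.01692581, 211.15093669],
       [  0.        ,   0.        ,   1.        ]]), 'eye': array([ 0.12686666, -0.09851671,  1.93021977]), 'orientation': array([ 1.18767885e+01,  7.54701409e-02, -8.80692564e+01])}
```

View pics/scene0.png

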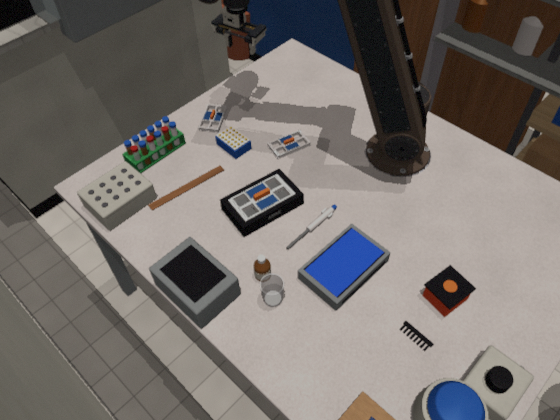

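View pics/top0.png

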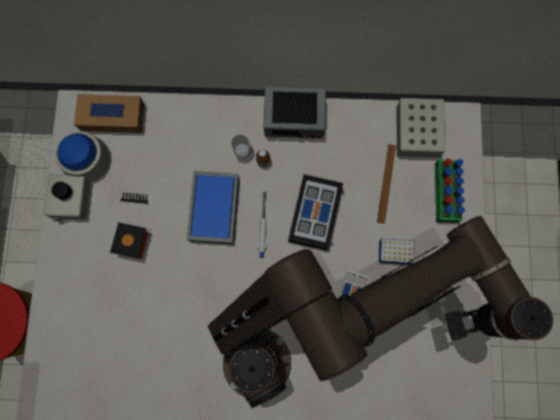

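Candidates for the carrier are scene (262,196) / top (316,212), seated in the black base, and two loose white look-alikes at scene (290,145) and (212,118). The description picks the one in the black base, so I'll check it in a crop and measure.

```bash
cat >> h.py <<'E'
from scipy.spatial.transform import Rotation as Ro
def ray(c,uv):
    i=camera_info(c);K=i['K'];R=Ro.from_euler('xyz',i['orientation'],degrees=True).as_matrix()
    uv=np.atleast_2d(uv).astype(float)
    d=np.c_[(uv[:,0]-K[0,2])/K[0,0],-(uv[:,1]-K[1,2])/K[1,1],-np.ones(len(uv))]
    return i['eye'],d@R.T
def plane(c,uv,z):
    e,d=ray(c,uv); return e+d*((z-e[2])/d[:,2])[:,None]
def cloud(c,d):
    v,u=np.mgrid[:420,:560]; e,q=ray(c,np.c_[u.ravel(),v.ravel()])
    return (e+q*d.ravel()[:,None]).reshape(420,560,3)
def fit(P):
    return cv2.minAreaRect((P[:,:2]*1000).astype(np.float32))
E
python3 - <<'E'
from h import *
S=np.load('pics/scene0.npz');T=np.load('pics/top0.npz')
a=cv2.resize(S['p'][150:250,200:330],None,fx=3.8,fy=3.8,interpolation=3)
b=cv2.resize(T['p'][165:260,270:360],None,fx=4,fy=4,interpolation=3)
h=max(a.shape[0],b.shape[0]);pad=lambda x:np.pad(x,((0,h-x.shape[0]),(0,0),(0,0)))
o=np.hstack([pad(a)[:, :430],pad(b)]);print(o.shape);save('crop0',o)
for c,D,box in [('scene',S,(215,310,165,240)),('top',T,(285,350,168,255))]:
    W=cloud(c,D['d']);u0,u1,v0,v1=box
    sub=W[v0:v1,u0:u1].reshape(-1,3); ok=D['d'][v0:v1,u0:u1].ravel()>0
    sub=sub[ok]; print(c,ok.mean(),'bench z',np.percentile(sub[:,2],[2,10,50,80,95,99]).round(4))
    m=(sub[:,2]>.046)&(sub[:,2]<.07); print(' base',fit(sub[m]))
for c,D,box in [('scene',S,(290,400,215,310)),('top',T,(180,247,165,250))]:
    W=cloud(c,D['d']);u0,u1,v0,v1=box
    sub=W[v0:v1,u0:u1].reshape(-1,3);px=D['p'][v0:v1,u0:u1].reshape(-1,3).astype(int)
    m=(sub[:,2]>.04)&(sub[:,2]<.065); print(c,'viewer',fit(sub[m]),np.median(sub[m][:,2]))
    hsv=cv2.cvtColor(D['p'],cv2.COLOR_RGB2HSV)[v0:v1,u0:u1]
    k=((hsv[...,0]>105)&(hsv[...,0]<130)&(hsv[...,1]>150)).astype(np.uint8)
    cs,_=cv2.findContours(k,0,2);q=max(cs,key=cv2.contourArea)[:,0]+[u0,v0]
    print(' panel ray',fit(plane(c,q,.05)))
E
```

```text
(380, 790, 3)
scene 0.9955087719298246 bench z [-0.0074 -0.0044  0.0033  0.0511  0.0566  0.0686]
 base ((527.6287231445312, -184.99853515625), (154.7917022705078, 247.52847290039062), 78.34198760986328)
top 0.997524314765694 bench z [-0.0091 -0.0042  0.0258  0.0546  0.0616  0.7965]
 base ((525.9244384765625, -184.64703369140625), (145.95654296875, 246.50735473632812), 78.81302642822266)
scene viewer ((532.2274169921875, 178.31954956054688), (163.34046936035156, 255.0534210205078), 88.45591735839844) 0.04914629702778839
 panel ray ((530.7642822265625, 178.12017822265625), (132.8754119873047, 218.28314208984375), 88.32439422607422)
top viewer ((531.177001953125, 179.381591796875), (161.15853881835938, 252.19406127929688), 88.19086456298828) 0.05038317255447633
 panel ray ((533.01220703125, 178.27215576171875), (130.4262237548828, 216.15968322753906), 88.06609344482422)
```

View pics/crop0.png

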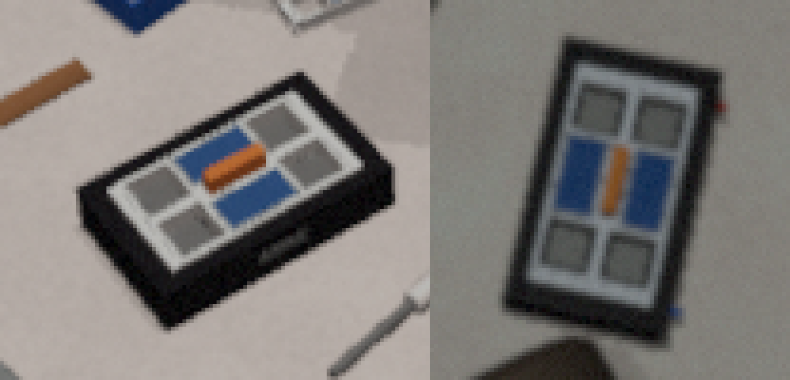

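The crop shows a flush (latched) white carrier with orange rib, two blue panes and four grey pads inside the black base. That is the right one, about 247 mm base length against the smaller loose ones. Both views agree on the base at (0.527, -0.185), long axis at -11.4°, and on the panel at (0.532, 0.178), axis at -1.8°. Closed fingers (42 mm) barely fit a well, so I'll press with one finger of the open gripper and keep the other finger outside the base end.

```bash
cat >> h.py <<'E'
BC=np.array([.527,-.185]);BY=-11.4
def base2w(x,y):
    a=np.radians(BY);return BC+[np.cos(a)*x-np.sin(a)*y,np.sin(a)*x+np.cos(a)*y]
def plan(xy,z,yaw):
    s=r.get_state();R=Ro.from_euler('xyz',s['eef_rot'],degrees=True).as_matrix()
    d=R.T@(np.r_[xy,z]-s['tcp_pos']); dy=(yaw-s['eef_rot'][2]+180)%360-180
    print('tx,ty,tz',d.round(4),'turn',round(-np.radians(dy),4)); return d
def st():
    s=r.get_state();print(s['time_s'],s['tcp_pos'].round(4),s['eef_rot'].round(2),s['contact_force'].round(2),s['gripper_width'])
E
python3 - <<'E'
from h import *
S=np.load('pics/scene0.npz');T=np.load('pics/top0.npz')
# white carrier outline & orange rib by rays
for c,D,(u0,u1,v0,v1) in [('scene',S,(215,310,165,235)),('top',T,(285,350,172,250))]:
    hsv=cv2.cvtColor(D['p'],cv2.COLOR_RGB2HSV)[v0:v1,u0:u1]
    k=((hsv[...,0]<18)&(hsv[...,1]>120)&(hsv[...,2]>90)).astype(np.uint8)
    cs,_=cv2.findContours(k,0,2);q=max(cs,key=cv2.contourArea)[:,0]+[u0,v0]
    print(c,'rib',len(q),fit(plane(c,q,.076 if c=='top' else .07)))
print(base2w(117.5e-3,.027),base2w(.1175,-.027),base2w(-.1175,-.027),base2w(-.1175,.027))
plan(base2w(.1175,.027),.22,78.6)
E
```

```text
scene rib 27 ((526.7011108398438, -183.948974609375), (24.156068801879883, 61.58332061767578), 76.94596099853516)
top rib 15 ((525.93896484375, -186.87411499023438), (10.20892333984375, 55.08487319946289), 80.21011352539062)
[ 0.64751861 -0.18175742] [ 0.63684511 -0.23469206] [ 0.40648139 -0.18824258] [ 0.41715489 -0.13530794]
tx,ty,tz [0.5848 0.0232 0.3425] turn -1.1292
```

>>> {"name": "apply_moves", "arguments": {
  "deltas": [
    {"tx": 0.2, "ty": 0, "tz": 0.12, "turn": -0.7},
    {"tx": 0.2, "ty": 0, "tz": 0.12, "turn": -0.7},
    {"tx": 0.2, "ty": 0, "tz": 0.12, "turn": -0.7},
    {"tx": 0.2, "ty": 0, "tz": 0.12, "turn": -0.7},
    {"tx": 0.2, "ty": 0, "tz": 0.12, "turn": -0.7}
  ]
}}

```text
invalid input at $.deltas[0]: expected keys tx, ty, tz, turn, gripper
```

```bash
python3 -c "
from h import *
st();plan(base2w(.1175,.027),.22,78.6)"
```

```text
0.1 [ 0.1621 -0.6548  0.2427] [-8.991e+01  1.000e-02  1.390e+01] [ 0.07 -0.15 -0.  ] 0.08769205681235119
tx,ty,tz [0.5848 0.0232 0.3425] turn -1.1292
```

>>> {"name": "apply_moves", "arguments": {
  "deltas": [
    {"tx": 0.2, "ty": 0, "tz": 0.12, "turn": -0.7, "gripper": 0.0876},
    {"tx": 0.2, "ty": 0, "tz": 0.12, "turn": -0.7, "gripper": 0.0876},
    {"tx": 0.2, "ty": 0, "tz": 0.12, "turn": -0.7, "gripper": 0.0876},
    {"tx": 0.2, "ty": 0, "tz": 0.12, "turn": -0.7, "gripper": 0.0876},
    {"tx": 0.2, "ty": 0, "tz": 0.12, "turn": -0.7, "gripper": 0.0876}
  ]
}}

```text
time_s: 0.6
tcp_pos: [0.3292, -0.4883, 0.2434]
eef_rot: [-90.0, -0.0, 54.4]
contact_force: [0.9, -0.7, 0.2]
gripper_width: 0.0875
```

```bash
python3 -c "
from h import *
st();plan(base2w(.1175,.027),.22,78.6)"
```

```text
0.6 [ 0.3292 -0.4883  0.2434] [-8.999e+01 -2.000e-02  5.443e+01] [ 0.95 -0.65  0.16] 0.08752935646515346
tx,ty,tz [ 0.4346  0.0236 -0.0806] turn -0.4219
```

>>> {"name": "apply_moves", "arguments": {
  "deltas": [
    {"tx": 0.25, "ty": 0, "tz": -0.04, "turn": -0.4, "gripper": 0.0876},
    {"tx": 0.25, "ty": 0, "tz": -0.04, "turn": -0.4, "gripper": 0.0876},
    {"tx": 0.25, "ty": 0, "tz": -0.04, "turn": -0.4, "gripper": 0.0876},
    {"tx": 0.25, "ty": 0, "tz": -0.04, "turn": -0.4, "gripper": 0.0876},
    {"tx": 0.25, "ty": 0, "tz": -0.04, "turn": -0.4, "gripper": 0.0876}
  ]
}}

```text
time_s: 1.1
tcp_pos: [0.5055, -0.3122, 0.2434]
eef_rot: [-90.0, -0.0, 77.0]
contact_force: [0.7, -0.8, 0.6]
gripper_width: 0.0875
```

```bash
python3 -c "
from h import *
st();plan(base2w(.1175,.027),.12,78.6)"
```

```text
1.1 [ 0.5055 -0.3122  0.2434] [-89.98  -0.    76.95] [ 0.68 -0.78  0.64] 0.08753679638006938
tx,ty,tz [ 0.1592  0.1234 -0.1089] turn -0.0287
```

>>> {"name": "apply_moves", "arguments": {
  "deltas": [
    {"tx": 0.155, "ty": 0.12, "tz": -0.105, "turn": -0.02, "gripper": 0.0876},
    {"tx": 0.155, "ty": 0.12, "tz": -0.105, "turn": -0.02, "gripper": 0.0876},
    {"tx": 0.155, "ty": 0.12, "tz": -0.105, "turn": -0.02, "gripper": 0.0876},
    {"tx": 0.155, "ty": 0.12, "tz": -0.105, "turn": -0.02, "gripper": 0.0876},
    {"tx": 0.155, "ty": 0.12, "tz": -0.105, "turn": -0.02, "gripper": 0.0876}
  ]
}}

```text
time_s: 1.6
tcp_pos: [0.6425, -0.1841, 0.1199]
eef_rot: [-89.8, 0.0, 78.2]
contact_force: [-0.8, -0.1, -0.4]
gripper_width: 0.0878
```

```bash
python3 -c "
from h import *
st();plan(base2w(.1175,.027),.085,78.6)"
```

```text
1.6 [ 0.6425 -0.1841  0.1199] [-8.977e+01  1.000e-02  7.818e+01] [-0.77 -0.08 -0.38] 0.08776962719858887
tx,ty,tz [ 0.0033  0.0349 -0.0046] turn -0.0073
```

>>> {"name": "apply_moves", "arguments": {
  "deltas": [
    {"tx": 0.003, "ty": 0.035, "tz": -0.004, "turn": -0.007, "gripper": 0.0876},
    {"tx": 0.003, "ty": 0.035, "tz": -0.004, "turn": -0.007, "gripper": 0.0876},
    {"tx": 0.003, "ty": 0.035, "tz": -0.004, "turn": -0.007, "gripper": 0.0876}
  ]
}}

```text
time_s: 1.9
tcp_pos: [0.6456, -0.1851, 0.0884]
eef_rot: [-89.9, 0.0, 78.5]
contact_force: [0.1, -0.3, 0.4]
gripper_width: 0.0877
```

```bash
python3 -c "
from h import *
st();plan(base2w(.1175,.027),.077,78.6)
p,d=capture('scene');save('s1',cv2.resize(p[130:270,190:370],None,fx=4,fy=4,interpolation=3))
p,d=capture('top');save('t1',cv2.resize(p[150:270,270:400],None,fx=4,fy=4,interpolation=3))"
```

```text
1.9 [ 0.6456 -0.1851  0.0884] [-8.988e+01  4.000e-02  7.847e+01] [ 0.1  -0.33  0.37] 0.08767254243574593
tx,ty,tz [ 0.0037  0.0114 -0.0012] turn -0.0022
```

View pics/s1.png

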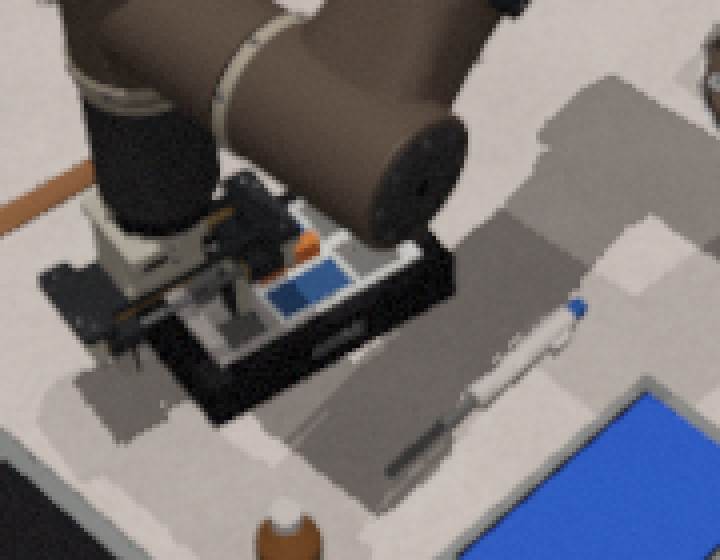

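View pics/t1.png

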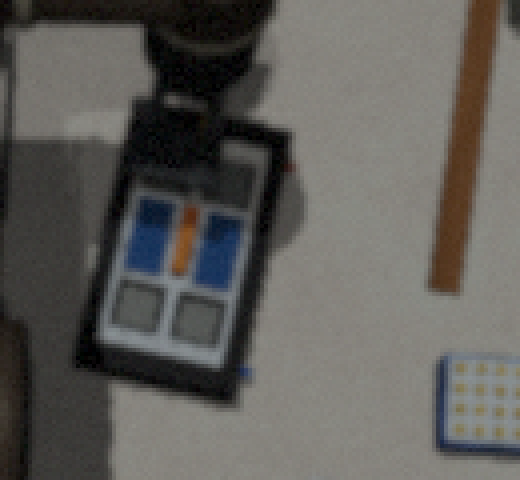

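The scene crop shows the inner finger at (230,295) over the near well and the outer finger at (137,355) clear of the base end. I'll go down and feel.

>>> {"name": "apply_moves", "arguments": {
  "deltas": [
    {"tx": 0.003, "ty": 0.008, "tz": -0.001, "turn": 0, "gripper": 0.0876},
    {"tx": 0.003, "ty": 0.012, "tz": -0.001, "turn": 0, "gripper": 0.0876},
    {"tx": 0.003, "ty": 0.014, "tz": -0.001, "turn": 0, "gripper": 0.0876}
  ]
}}

```text
time_s: 2.3
tcp_pos: [0.6477, -0.1821, 0.0746]
eef_rot: [-90.0, -0.0, 78.5]
contact_force: [-1.3, 0.1, -0.7]
gripper_width: 0.0876
```

```bash
python3 -c "
from h import *
st();plan(base2w(.1175,.027),.063,78.6)"
```

```text
2.3 [ 0.6477 -0.1821  0.0746] [-9.001e+01 -1.000e-02  7.846e+01] [-1.33  0.11 -0.7 ] 0.08757129333826899
tx,ty,tz [0.0003 0.0116 0.0003] turn -0.0024
```

>>> {"name": "apply_moves", "arguments": {
  "deltas": [
    {"tx": 0, "ty": 0.004, "tz": 0, "turn": 0, "gripper": 0.0876},
    {"tx": 0, "ty": 0.008, "tz": 0, "turn": 0, "gripper": 0.0876},
    {"tx": 0, "ty": 0.01, "tz": 0, "turn": 0, "gripper": 0.0876},
    {"tx": 0, "ty": 0.01, "tz": 0, "turn": 0, "gripper": 0.0876}
  ]
}}

```text
time_s: 2.7
tcp_pos: [0.6477, -0.1819, 0.064]
eef_rot: [-90.0, 0.0, 78.5]
contact_force: [0.3, -0.4, -0.7]
gripper_width: 0.0875
```

>>> {"name": "apply_moves", "arguments": {
  "deltas": [
    {"tx": 0, "ty": 0.001, "tz": 0, "turn": 0, "gripper": 0.0876},
    {"tx": 0, "ty": 0.002, "tz": 0, "turn": 0, "gripper": 0.0876}
  ]
}}

```text
time_s: 2.9
tcp_pos: [0.6481, -0.182, 0.0626]
eef_rot: [-90.0, -0.0, 78.5]
contact_force: [0.3, -0.3, -0.2]
gripper_width: 0.0878
```

>>> {"name": "apply_moves", "arguments": {
  "deltas": [
    {"tx": 0, "ty": 0.001, "tz": 0, "turn": 0, "gripper": 0.0876},
    {"tx": 0, "ty": 0.002, "tz": 0, "turn": 0, "gripper": 0.0876}
  ]
}}

```text
time_s: 3.1
tcp_pos: [0.648, -0.1819, 0.0606]
eef_rot: [-90.0, -0.0, 78.5]
contact_force: [-0.6, 0.8, 0.1]
gripper_width: 0.0876
```

>>> {"name": "apply_moves", "arguments": {
  "deltas": [
    {"tx": 0, "ty": 0.001, "tz": 0, "turn": 0, "gripper": 0.0876},
    {"tx": 0, "ty": 0.002, "tz": 0, "turn": 0, "gripper": 0.0876}
  ]
}}

```text
time_s: 3.3
tcp_pos: [0.648, -0.182, 0.0588]
eef_rot: [-90.0, 0.0, 78.5]
contact_force: [-1.6, 0.5, 4.7]
gripper_width: 0.0877
```

>>> {"name": "apply_moves", "arguments": {
  "deltas": [
    {"tx": 0, "ty": 0.001, "tz": 0, "turn": 0, "gripper": 0.0876},
    {"tx": 0, "ty": 0.001, "tz": 0, "turn": 0, "gripper": 0.0876}
  ]
}}

```text
time_s: 3.5
tcp_pos: [0.648, -0.182, 0.0582]
eef_rot: [-90.0, 0.0, 78.5]
contact_force: [-2.3, 1.5, 7.0]
gripper_width: 0.0876
```

>>> {"name": "apply_moves", "arguments": {
  "deltas": [
    {"tx": 0, "ty": 0.001, "tz": 0, "turn": 0, "gripper": 0.0876},
    {"tx": 0, "ty": 0.001, "tz": 0, "turn": 0, "gripper": 0.0876}
  ]
}}

```text
time_s: 3.7
tcp_pos: [0.648, -0.182, 0.0576]
eef_rot: [-90.0, 0.0, 78.5]
contact_force: [-1.8, 1.3, 9.2]
gripper_width: 0.0874
```

>>> {"name": "apply_moves", "arguments": {
  "deltas": [
    {"tx": 0, "ty": 0.001, "tz": 0, "turn": 0, "gripper": 0.0876},
    {"tx": 0, "ty": 0.002, "tz": 0, "turn": 0, "gripper": 0.0876}
  ]
}}

```text
time_s: 3.9
tcp_pos: [0.6481, -0.182, 0.0562]
eef_rot: [-90.0, 0.0, 78.5]
contact_force: [-4.4, 3.2, 14.1]
gripper_width: 0.0874
```

>>> {"name": "apply_moves", "arguments": {
  "deltas": [
    {"tx": 0, "ty": 0.001, "tz": 0, "turn": 0, "gripper": 0.0876},
    {"tx": 0, "ty": 0.002, "tz": 0, "turn": 0, "gripper": 0.0876}
  ]
}}

```text
time_s: 4.1
tcp_pos: [0.6481, -0.182, 0.0549]
eef_rot: [-90.0, 0.0, 78.5]
contact_force: [-6.1, 3.5, 19.5]
gripper_width: 0.0877
```

Well A at base frame (+63,+27) rises at 4 N/mm to 19.5 N without giving, so it is stiff. On to the next one (+63,-27).

>>> {"name": "apply_moves", "arguments": {
  "deltas": [
    {"tx": 0, "ty": -0.03, "tz": 0, "turn": 0, "gripper": 0.0876},
    {"tx": 0, "ty": -0.03, "tz": 0, "turn": 0, "gripper": 0.0876},
    {"tx": -0.04, "ty": -0.03, "tz": 0, "turn": 0, "gripper": 0.0876},
    {"tx": -0.054, "ty": -0.03, "tz": 0, "turn": 0, "gripper": 0.0876},
    {"tx": -0.054, "ty": -0.03, "tz": 0, "turn": 0, "gripper": 0.0876}
  ]
}}

```text
time_s: 4.6
tcp_pos: [0.6365, -0.2367, 0.0823]
eef_rot: [-90.0, 0.0, 78.3]
contact_force: [-0.0, 0.7, 0.6]
gripper_width: 0.0874
```

```bash
python3 -c "
from h import *
st();plan(base2w(.1175,-.027),.066,78.6)"
```

```text
4.6 [ 0.6365 -0.2367  0.0823] [-89.98   0.    78.34] [-0.05  0.65  0.62] 0.08739200166789991
tx,ty,tz [0.002  0.0163 0.    ] turn -0.0045
```

>>> {"name": "apply_moves", "arguments": {
  "deltas": [
    {"tx": 0.001, "ty": 0.005, "tz": 0, "turn": -0.004, "gripper": 0.0876},
    {"tx": 0.001, "ty": 0.01, "tz": 0, "turn": -0.004, "gripper": 0.0876},
    {"tx": 0.001, "ty": 0.015, "tz": 0, "turn": -0.004, "gripper": 0.0876},
    {"tx": 0.001, "ty": 0.018, "tz": 0, "turn": -0.004, "gripper": 0.0876},
    {"tx": 0.001, "ty": 0.018, "tz": 0, "turn": -0.004, "gripper": 0.0876}
  ]
}}

```text
time_s: 5.1
tcp_pos: [0.6371, -0.2334, 0.0637]
eef_rot: [-89.9, 0.0, 78.7]
contact_force: [0.0, -0.9, 0.6]
gripper_width: 0.0876
```

>>> {"name": "apply_moves", "arguments": {
  "deltas": [
    {"tx": 0, "ty": 0.001, "tz": 0, "turn": 0, "gripper": 0.0876},
    {"tx": 0, "ty": 0.002, "tz": 0, "turn": 0, "gripper": 0.0876}
  ]
}}

```text
time_s: 5.3
tcp_pos: [0.6376, -0.2338, 0.0627]
eef_rot: [-90.0, 0.0, 78.7]
contact_force: [-0.2, 0.6, -0.8]
gripper_width: 0.088
```

>>> {"name": "apply_moves", "arguments": {
  "deltas": [
    {"tx": 0, "ty": 0.001, "tz": 0, "turn": 0, "gripper": 0.0876},
    {"tx": 0, "ty": 0.002, "tz": 0, "turn": 0, "gripper": 0.0876}
  ]
}}

```text
time_s: 5.5
tcp_pos: [0.6376, -0.2339, 0.0611]
eef_rot: [-90.0, 0.0, 78.7]
contact_force: [-1.6, 2.1, 6.1]
gripper_width: 0.0878
```

>>> {"name": "apply_moves", "arguments": {
  "deltas": [
    {"tx": 0, "ty": 0.001, "tz": 0, "turn": 0, "gripper": 0.0876},
    {"tx": 0, "ty": 0.002, "tz": 0, "turn": 0, "gripper": 0.0876}
  ]
}}

```text
time_s: 5.7
tcp_pos: [0.6376, -0.2339, 0.0597]
eef_rot: [-90.0, 0.0, 78.7]
contact_force: [-3.4, 2.8, 10.9]
gripper_width: 0.0875
```

>>> {"name": "apply_moves", "arguments": {
  "deltas": [
    {"tx": 0, "ty": 0.001, "tz": 0, "turn": 0, "gripper": 0.0876},
    {"tx": 0, "ty": 0.0015, "tz": 0, "turn": 0, "gripper": 0.0876}
  ]
}}

```text
time_s: 5.9
tcp_pos: [0.6376, -0.2339, 0.0589]
eef_rot: [-90.1, 0.0, 78.7]
contact_force: [-3.3, 2.4, 14.5]
gripper_width: 0.0875
```

>>> {"name": "apply_moves", "arguments": {
  "deltas": [
    {"tx": 0, "ty": 0.001, "tz": 0, "turn": 0, "gripper": 0.0876},
    {"tx": 0, "ty": 0.002, "tz": 0, "turn": 0, "gripper": 0.0876}
  ]
}}

```text
time_s: 6.1
tcp_pos: [0.6377, -0.2339, 0.0576]
eef_rot: [-90.1, 0.0, 78.8]
contact_force: [-4.4, 4.6, 19.8]
gripper_width: 0.0876
```

>>> {"name": "apply_moves", "arguments": {
  "deltas": [
    {"tx": 0, "ty": -0.04, "tz": 0, "turn": 0, "gripper": 0.0876},
    {"tx": 0, "ty": -0.06, "tz": 0, "turn": 0, "gripper": 0.0876},
    {"tx": 0, "ty": -0.06, "tz": 0.1, "turn": 0, "gripper": 0.0876},
    {"tx": 0, "ty": -0.06, "tz": 0.15, "turn": 0, "gripper": 0.0876},
    {"tx": 0, "ty": -0.06, "tz": 0.2, "turn": 0, "gripper": 0.0876}
  ]
}}

```text
time_s: 6.6
tcp_pos: [0.4885, -0.2043, 0.1148]
eef_rot: [-90.0, -0.0, 78.7]
contact_force: [-0.3, 1.1, 0.7]
gripper_width: 0.0878
```

```bash
python3 -c "
from h import *
st();plan(base2w(-.1175,-.027),.085,78.6)"
```

```text
6.6 [ 0.4885 -0.2043  0.1148] [-9.001e+01 -1.000e-02  7.869e+01] [-0.27  1.1   0.72] 0.08776011437086796
tx,ty,tz [-0.0003  0.0298  0.0836] turn 0.0016
```

B is stiff too (19.8 N after about 4 mm). Next is the -x end (-63,-27).

>>> {"name": "apply_moves", "arguments": {
  "deltas": [
    {"tx": 0, "ty": 0, "tz": 0.05, "turn": 0, "gripper": 0.0876},
    {"tx": 0, "ty": 0, "tz": 0.083, "turn": 0, "gripper": 0.0876},
    {"tx": 0, "ty": 0.015, "tz": 0.083, "turn": 0, "gripper": 0.0876},
    {"tx": 0, "ty": 0.03, "tz": 0.083, "turn": 0, "gripper": 0.0876},
    {"tx": 0, "ty": 0.03, "tz": 0.083, "turn": 0, "gripper": 0.0876}
  ]
}}

```text
time_s: 7.1
tcp_pos: [0.4077, -0.1882, 0.0841]
eef_rot: [-89.9, 0.0, 78.7]
contact_force: [-0.1, 0.1, -0.4]
gripper_width: 0.0874
```

```bash
python3 -c "
from h import *
st();plan(base2w(-.1175,-.027),.065,78.6)
p,d=capture('scene');save('s2',cv2.resize(p[110:250,190:370],None,fx=4,fy=4,interpolation=3))"
```

```text
7.1 [ 0.4077 -0.1882  0.0841] [-89.9   0.   78.7] [-0.06  0.08 -0.43] 0.08738144372969801
tx,ty,tz [-0.0003  0.0191  0.0012] turn 0.0017
```

View pics/s2.png

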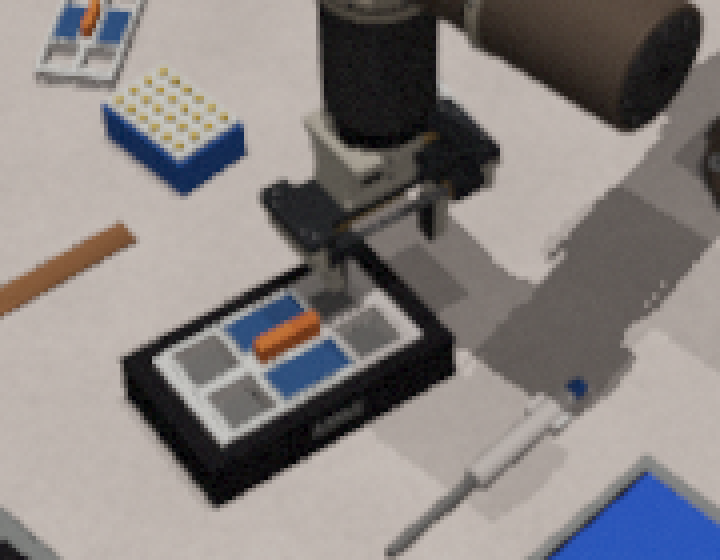

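The finger at (333,275) sits above the far well at (335,300), and the outer finger at (432,215) is off the base.

>>> {"name": "apply_moves", "arguments": {
  "deltas": [
    {"tx": 0, "ty": 0.008, "tz": 0.001, "turn": 0, "gripper": 0.0876},
    {"tx": 0, "ty": 0.014, "tz": 0.001, "turn": 0, "gripper": 0.0876},
    {"tx": 0, "ty": 0.018, "tz": 0.001, "turn": 0, "gripper": 0.0876},
    {"tx": 0, "ty": 0.02, "tz": 0.001, "turn": 0, "gripper": 0.0876}
  ]
}}

```text
time_s: 7.55
tcp_pos: [0.4077, -0.1881, 0.0645]
eef_rot: [-90.0, 0.0, 78.7]
contact_force: [-0.1, -0.6, -0.1]
gripper_width: 0.0877
```

>>> {"name": "apply_moves", "arguments": {
  "deltas": [
    {"tx": 0, "ty": 0.001, "tz": 0, "turn": 0, "gripper": 0.0876},
    {"tx": 0, "ty": 0.002, "tz": 0, "turn": 0, "gripper": 0.0876}
  ]
}}

```text
time_s: 7.75
tcp_pos: [0.408, -0.1881, 0.0631]
eef_rot: [-90.0, 0.0, 78.7]
contact_force: [0.3, -0.0, 0.2]
gripper_width: 0.0875
```

>>> {"name": "apply_moves", "arguments": {
  "deltas": [
    {"tx": 0, "ty": 0.001, "tz": 0, "turn": 0, "gripper": 0.0876},
    {"tx": 0, "ty": 0.002, "tz": 0, "turn": 0, "gripper": 0.0876}
  ]
}}

```text
time_s: 7.95
tcp_pos: [0.4081, -0.1881, 0.0611]
eef_rot: [-90.0, -0.0, 78.7]
contact_force: [-0.3, 0.6, 0.2]
gripper_width: 0.0875
```

>>> {"name": "apply_moves", "arguments": {
  "deltas": [
    {"tx": 0, "ty": 0.001, "tz": 0, "turn": 0, "gripper": 0.0876},
    {"tx": 0, "ty": 0.002, "tz": 0, "turn": 0, "gripper": 0.0876}
  ]
}}

```text
time_s: 8.15
tcp_pos: [0.408, -0.1881, 0.0591]
eef_rot: [-90.0, -0.0, 78.7]
contact_force: [-2.2, 0.0, 6.8]
gripper_width: 0.0876
```

>>> {"name": "apply_moves", "arguments": {
  "deltas": [
    {"tx": 0, "ty": 0.001, "tz": 0, "turn": 0, "gripper": 0.0876},
    {"tx": 0, "ty": 0.002, "tz": 0, "turn": 0, "gripper": 0.0876}
  ]
}}

```text
time_s: 8.35
tcp_pos: [0.408, -0.1881, 0.0574]
eef_rot: [-90.0, 0.0, 78.7]
contact_force: [-3.1, 1.8, 7.3]
gripper_width: 0.0876
```

>>> {"name": "apply_moves", "arguments": {
  "deltas": [
    {"tx": 0, "ty": 0.001, "tz": 0, "turn": 0, "gripper": 0.0876},
    {"tx": 0, "ty": 0.002, "tz": 0, "turn": 0, "gripper": 0.0876}
  ]
}}

```text
time_s: 8.55
tcp_pos: [0.408, -0.1881, 0.0555]
eef_rot: [-90.0, 0.0, 78.7]
contact_force: [-2.8, 2.7, 7.9]
gripper_width: 0.0875
```

This one gives at about 0.3 N/mm, so it is the release. I'll keep pressing gently.

>>> {"name": "apply_moves", "arguments": {
  "deltas": [
    {"tx": 0, "ty": 0.001, "tz": 0, "turn": 0, "gripper": 0.0876},
    {"tx": 0, "ty": 0.002, "tz": 0, "turn": 0, "gripper": 0.0876}
  ]
}}

```text
time_s: 8.75
tcp_pos: [0.408, -0.1881, 0.0535]
eef_rot: [-90.0, -0.0, 78.7]
contact_force: [-2.0, 2.0, 6.3]
gripper_width: 0.0876
```

>>> {"name": "apply_moves", "arguments": {
  "deltas": [
    {"tx": 0, "ty": 0.001, "tz": 0, "turn": 0, "gripper": 0.0876},
    {"tx": 0, "ty": 0.0015, "tz": 0, "turn": 0, "gripper": 0.0876}
  ]
}}

```text
time_s: 8.95
tcp_pos: [0.408, -0.1881, 0.0519]
eef_rot: [-90.0, 0.0, 78.7]
contact_force: [-1.7, 1.2, 6.4]
gripper_width: 0.0874
```

>>> {"name": "apply_moves", "arguments": {
  "deltas": [
    {"tx": 0, "ty": 0.001, "tz": 0, "turn": 0, "gripper": 0.0876}
  ]
}}

```text
time_s: 9.05
tcp_pos: [0.408, -0.1881, 0.051]
eef_rot: [-90.0, 0.0, 78.7]
contact_force: [-3.6, 1.4, 15.3]
gripper_width: 0.0875
```

>>> {"name": "apply_moves", "arguments": {
  "deltas": [
    {"tx": 0, "ty": 0.0005, "tz": 0, "turn": 0, "gripper": 0.0876},
    {"tx": 0, "ty": 0.0005, "tz": 0, "turn": 0, "gripper": 0.0876}
  ]
}}

```text
time_s: 9.25
tcp_pos: [0.4081, -0.1882, 0.051]
eef_rot: [-90.0, 0.0, 78.7]
contact_force: [-5.1, 2.6, 15.1]
gripper_width: 0.0878
```

```bash
python3 -c "
from h import *
st()
p,d=capture('scene');save('s3',cv2.resize(p[110:250,190:370],None,fx=4,fy=4,interpolation=3))"
```

```text
9.25 [ 0.4081 -0.1882  0.051 ] [-9.004e+01  1.000e-02  7.874e+01] [-5.13  2.64 15.1 ] 0.08778528514250274
```

View pics/s3.png

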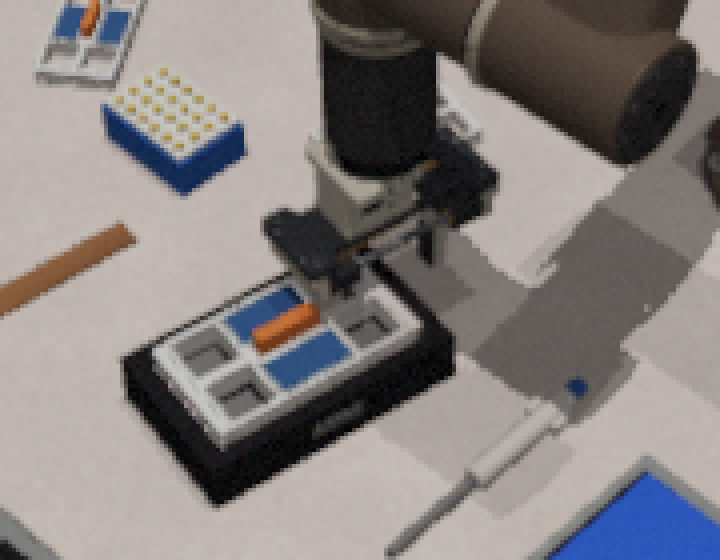

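The picture shows the carrier sprung up: its white side wall stands above the rim at about (330,395) and the pads look deep. I'll lift out and turn for the grip.

>>> {"name": "apply_moves", "arguments": {
  "deltas": [
    {"tx": 0, "ty": -0.02, "tz": 0, "turn": 0, "gripper": 0.0876},
    {"tx": 0, "ty": -0.05, "tz": 0, "turn": 0, "gripper": 0.0876},
    {"tx": 0, "ty": -0.08, "tz": 0, "turn": 0, "gripper": 0.0876},
    {"tx": 0, "ty": -0.08, "tz": 0, "turn": 0, "gripper": 0.0876}
  ]
}}

```text
time_s: 9.7
tcp_pos: [0.4104, -0.1884, 0.1337]
eef_rot: [-90.4, -0.0, 78.8]
contact_force: [0.3, 0.5, 0.1]
gripper_width: 0.0876
```

```bash
python3 -c "
from h import *
st();plan(BC,.13,-11.4)"
```

```text
9.7 [ 0.4104 -0.1884  0.1337] [-9.040e+01 -3.000e-02  7.876e+01] [0.29 0.49 0.11] 0.08760005369172649
tx,ty,tz [ 0.026   0.0045 -0.1137] turn 1.5737
```

>>> {"name": "apply_moves", "arguments": {
  "deltas": [
    {"tx": 0.026, "ty": 0, "tz": -0.116, "turn": 0.75, "gripper": 0.05},
    {"tx": 0.026, "ty": 0, "tz": -0.116, "turn": 0.75, "gripper": 0.05},
    {"tx": 0.026, "ty": 0, "tz": -0.116, "turn": 0.75, "gripper": 0.05},
    {"tx": 0.026, "ty": 0, "tz": -0.116, "turn": 0.75, "gripper": 0.05},
    {"tx": 0.026, "ty": 0, "tz": -0.116, "turn": 0.75, "gripper": 0.05}
  ]
}}

```text
time_s: 10.2
tcp_pos: [0.527, -0.1852, 0.1288]
eef_rot: [-89.9, 0.1, 35.4]
contact_force: [-0.6, -0.3, 0.2]
gripper_width: 0.0538
```

>>> {"name": "apply_moves", "arguments": {
  "deltas": [
    {"tx": 0, "ty": 0, "tz": 0, "turn": 0.75, "gripper": 0.05},
    {"tx": 0, "ty": 0, "tz": 0, "turn": 0.75, "gripper": 0.05},
    {"tx": 0, "ty": 0, "tz": 0, "turn": 0.75, "gripper": 0.05},
    {"tx": 0, "ty": 0, "tz": 0, "turn": 0.75, "gripper": 0.05},
    {"tx": 0, "ty": 0, "tz": 0, "turn": 0.75, "gripper": 0.05}
  ]
}}

```text
time_s: 10.7
tcp_pos: [0.5265, -0.1853, 0.1294]
eef_rot: [-90.0, 0.0, -7.6]
contact_force: [0.3, -0.4, -0.1]
gripper_width: 0.0495
```

Run:
```python
from h import *
st();plan(BC,.1,-11.4)
p,d=capture('scene');save('s4',cv2.resize(p[110:250,190:370],None,fx=4,fy=4,interpolation=3))
hsv=cv2.cvtColor(p,cv2.COLOR_RGB2HSV)[165:240,215:310]
```

```text
10.7 [ 0.5265 -0.1853  0.1294] [-9.00e+01  4.00e-02 -7.59e+00] [ 0.33 -0.37 -0.09] 0.0494599548285815
tx,ty,tz [0.0005 0.0294 0.0003] turn 0.0664
```

View pics/s4.png

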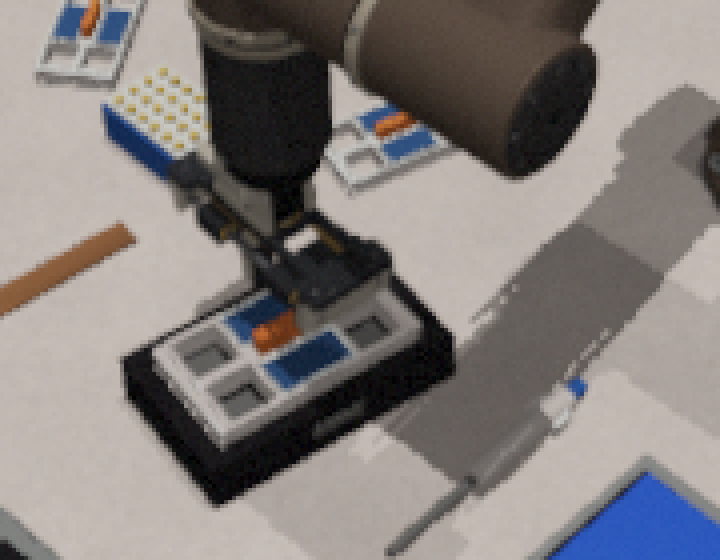

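The carrier stayed up and the fingers straddle the rib. I'll lower to TCP z of about 0.087 (tips 0.070, top face 0.066) and close softly.

>>> {"name": "apply_moves", "arguments": {
  "deltas": [
    {"tx": 0, "ty": 0.02, "tz": 0, "turn": 0.06, "gripper": 0.05},
    {"tx": 0, "ty": 0.032, "tz": 0, "turn": 0.06, "gripper": 0.05},
    {"tx": 0, "ty": 0.038, "tz": 0, "turn": 0.06, "gripper": 0.05},
    {"tx": 0, "ty": 0.042, "tz": 0, "turn": 0.06, "gripper": 0.05},
    {"tx": 0, "ty": 0.042, "tz": 0, "turn": 0.06, "gripper": 0.05}
  ]
}}

```text
time_s: 11.25
tcp_pos: [0.5266, -0.1853, 0.0876]
eef_rot: [-90.0, 0.1, -10.6]
contact_force: [-0.3, 0.8, 0.1]
gripper_width: 0.0499
```

```bash
python3 -c "
from h import *
st();plan(BC,.086,-11.4)"
```

```text
11.25 [ 0.5266 -0.1853  0.0876] [-9.001e+01  5.000e-02 -1.059e+01] [-0.29  0.77  0.09] 0.049916021547112464
tx,ty,tz [0.0004 0.0016 0.0004] turn 0.0141
```

>>> {"name": "apply_moves", "arguments": {
  "deltas": [
    {"tx": 0, "ty": 0.001, "tz": 0, "turn": 0.014, "gripper": 0.03},
    {"tx": 0, "ty": 0.001, "tz": 0, "turn": 0.014, "gripper": 0.02},
    {"tx": 0, "ty": 0.001, "tz": 0, "turn": 0.014, "gripper": 0.017},
    {"tx": 0, "ty": 0.001, "tz": 0, "turn": 0.014, "gripper": 0.01},
    {"tx": 0, "ty": 0.001, "tz": 0, "turn": 0.014, "gripper": 0.01}
  ],
  "newtons": 10
}}

```text
time_s: 11.75
tcp_pos: [0.5268, -0.1853, 0.0873]
eef_rot: [-90.0, -0.0, -11.5]
contact_force: [-0.8, -2.6, 0.6]
gripper_width: 0.0156
```

>>> {"name": "apply_moves", "arguments": {
  "deltas": [
    {"tx": 0, "ty": 0, "tz": 0, "turn": 0, "gripper": 0.005},
    {"tx": 0, "ty": 0, "tz": 0, "turn": 0, "gripper": 0.005}
  ],
  "newtons": 20
}}

```text
time_s: 11.95
tcp_pos: [0.5268, -0.1854, 0.0873]
eef_rot: [-90.0, -0.0, -11.5]
contact_force: [-1.1, -1.1, 1.9]
gripper_width: 0.0139
```

Gripped at 13.9 mm, which matches the 14 mm rib. I'll lift slowly.

>>> {"name": "apply_moves", "arguments": {
  "deltas": [
    {"tx": 0, "ty": -0.003, "tz": 0, "turn": 0, "gripper": 0.005},
    {"tx": 0, "ty": -0.008, "tz": 0, "turn": 0, "gripper": 0.005},
    {"tx": 0, "ty": -0.015, "tz": 0, "turn": 0, "gripper": 0.005}
  ],
  "newtons": 25
}}

```text
time_s: 12.25
tcp_pos: [0.5263, -0.1852, 0.102]
eef_rot: [-90.0, 0.1, -11.5]
contact_force: [-0.0, -0.1, -2.7]
gripper_width: 0.0138
```

>>> {"name": "apply_moves", "arguments": {
  "deltas": [
    {"tx": 0, "ty": -0.012, "tz": 0, "turn": 0, "gripper": 0.005},
    {"tx": 0, "ty": -0.03, "tz": 0, "turn": 0, "gripper": 0.005},
    {"tx": 0, "ty": -0.055, "tz": 0, "turn": 0, "gripper": 0.005},
    {"tx": 0, "ty": -0.08, "tz": 0, "turn": 0, "gripper": 0.005},
    {"tx": 0, "ty": -0.085, "tz": 0, "turn": 0, "gripper": 0.005}
  ]
}}

```text
time_s: 12.75
tcp_pos: [0.5285, -0.1856, 0.1911]
eef_rot: [-90.0, -0.3, -11.4]
contact_force: [0.5, -0.1, -2.1]
gripper_width: 0.0137
```

Run:
```python
from h import *
st();plan([.532,.1785],.18,-1.8)
p,d=capture('scene');save('s5',p)
```

```text
12.75 [ 0.5285 -0.1856  0.1911] [-89.98  -0.34 -11.44] [ 0.49 -0.07 -2.13] 0.013675848179325588
tx,ty,tz [-0.0688  0.0108  0.3575] turn -0.1682
```

View pics/s5.png

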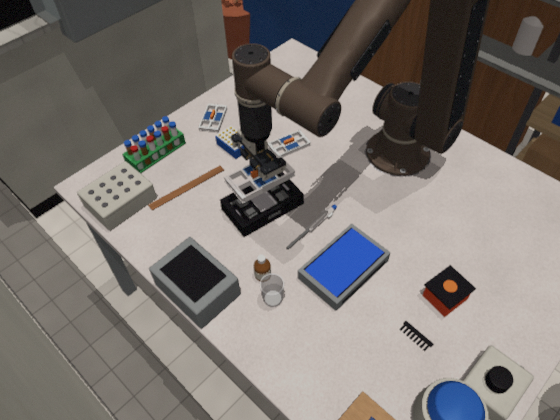

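The carrier at (262,175) is lifted clear of the base and level. Its underside is about 0.145 m up, above the bottle and beaker. Carrying it across.

>>> {"name": "apply_moves", "arguments": {
  "deltas": [
    {"tx": -0.004, "ty": 0, "tz": 0.02, "turn": -0.02, "gripper": 0.005},
    {"tx": -0.01, "ty": 0, "tz": 0.05, "turn": -0.05, "gripper": 0.005},
    {"tx": -0.016, "ty": 0, "tz": 0.085, "turn": -0.08, "gripper": 0.005},
    {"tx": -0.023, "ty": 0, "tz": 0.12, "turn": -0.1, "gripper": 0.005},
    {"tx": -0.03, "ty": 0, "tz": 0.155, "turn": -0.12, "gripper": 0.005}
  ]
}}

```text
time_s: 13.3
tcp_pos: [0.5274, -0.0262, 0.1861]
eef_rot: [-90.0, 0.1, -4.6]
contact_force: [0.4, 0.1, -2.5]
gripper_width: 0.0137
```

```bash
python3 -c "
from h import *
st();plan([.532,.1785],.18,-1.8)"
```

```text
13.3 [ 0.5274 -0.0262  0.1861] [-9.001e+01  8.000e-02 -4.580e+00] [ 0.36  0.09 -2.47] 0.01369469680161698
tx,ty,tz [-0.0117  0.0061  0.2044] turn -0.0485
```

>>> {"name": "apply_moves", "arguments": {
  "deltas": [
    {"tx": -0.002, "ty": 0, "tz": 0.035, "turn": -0.01, "gripper": 0.005},
    {"tx": -0.004, "ty": 0, "tz": 0.075, "turn": -0.02, "gripper": 0.005},
    {"tx": -0.006, "ty": 0, "tz": 0.115, "turn": -0.03, "gripper": 0.005},
    {"tx": -0.009, "ty": 0, "tz": 0.15, "turn": -0.04, "gripper": 0.005},
    {"tx": -0.01, "ty": 0, "tz": 0.175, "turn": -0.048, "gripper": 0.005}
  ]
}}

```text
time_s: 13.8
tcp_pos: [0.5314, 0.1498, 0.1861]
eef_rot: [-90.0, 0.1, -1.8]
contact_force: [0.8, -0.5, -3.0]
gripper_width: 0.014
```

```bash
python3 -c "
from h import *
st();plan([.532,.1785],.15,-1.8)"
```

```text
13.8 [0.5314 0.1498 0.1861] [-9.002e+01  7.000e-02 -1.760e+00] [ 0.81 -0.48 -3.04] 0.014035544491118783
tx,ty,tz [-0.0003  0.0361  0.0287] turn 0.0006
```

>>> {"name": "apply_moves", "arguments": {
  "deltas": [
    {"tx": 0, "ty": 0.005, "tz": 0.015, "turn": 0, "gripper": 0.005},
    {"tx": 0, "ty": 0.02, "tz": 0.026, "turn": 0, "gripper": 0.005},
    {"tx": 0, "ty": 0.04, "tz": 0.027, "turn": 0, "gripper": 0.005},
    {"tx": 0, "ty": 0.055, "tz": 0.027, "turn": 0, "gripper": 0.005},
    {"tx": 0, "ty": 0.06, "tz": 0.027, "turn": 0, "gripper": 0.005}
  ]
}}

```text
time_s: 14.3
tcp_pos: [0.5316, 0.1737, 0.1244]
eef_rot: [-90.1, 0.2, -1.9]
contact_force: [-1.1, 0.2, -2.6]
gripper_width: 0.0136
```

Run:
```python
from h import *
st();plan([.532,.1785],.1,-1.8)
for c in ['scene','top']:
    p,d=capture(c);np.savez('pics/%s6.npz'%c,p=p,d=d)
    b=p[190:320,270:430] if c=='scene' else p[150:265,160:300]
    save(c+'6',cv2.resize(b,None,fx=4,fy=4,interpolation=3))
```

```text
14.3 [0.5316 0.1737 0.1244] [-90.13   0.21  -1.89] [-1.11  0.2  -2.57] 0.013632156520418328
tx,ty,tz [0.0003 0.0244 0.0049] turn -0.0016
```

View pics/scene6.png

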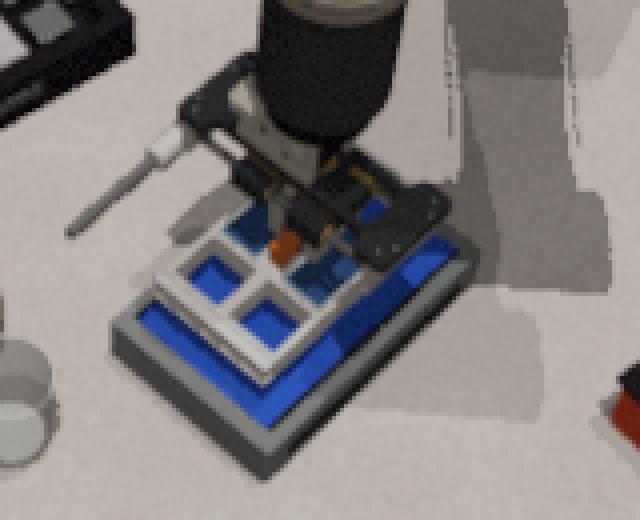

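View pics/top6.png

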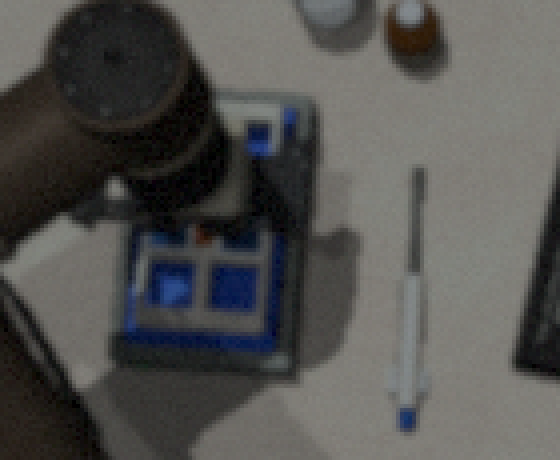

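Both views show the carrier over the panel, squared up, with the blue border visible at the near side. Lowering slowly.

>>> {"name": "apply_moves", "arguments": {
  "deltas": [
    {"tx": 0, "ty": 0.006, "tz": 0.003, "turn": 0, "gripper": 0.005},
    {"tx": 0, "ty": 0.012, "tz": 0.003, "turn": 0, "gripper": 0.005},
    {"tx": 0, "ty": 0.016, "tz": 0.003, "turn": 0, "gripper": 0.005},
    {"tx": 0, "ty": 0.018, "tz": 0.003, "turn": 0, "gripper": 0.005},
    {"tx": 0, "ty": 0.02, "tz": 0.003, "turn": 0, "gripper": 0.005}
  ]
}}

```text
time_s: 14.9
tcp_pos: [0.5332, 0.1778, 0.107]
eef_rot: [-90.0, -0.0, -1.8]
contact_force: [0.3, 0.4, -3.1]
gripper_width: 0.0138
```

```bash
python3 -c "
from h import *
st();plan([.532,.1785],.0953,-1.8)"
```

```text
14.9 [0.5332 0.1778 0.107 ] [-9.00e+01 -1.00e-02 -1.85e+00] [ 0.34  0.43 -3.09] 0.013763366142915935
tx,ty,tz [-0.0013  0.0117  0.0007] turn -0.0008
```

>>> {"name": "apply_moves", "arguments": {
  "deltas": [
    {"tx": -0.001, "ty": 0.002, "tz": 0, "turn": 0, "gripper": 0.005},
    {"tx": -0.001, "ty": 0.004, "tz": 0, "turn": 0, "gripper": 0.005},
    {"tx": -0.001, "ty": 0.006, "tz": 0, "turn": 0, "gripper": 0.005},
    {"tx": -0.001, "ty": 0.007, "tz": 0, "turn": 0, "gripper": 0.005},
    {"tx": -0.001, "ty": 0.008, "tz": 0, "turn": 0, "gripper": 0.005}
  ]
}}

```text
time_s: 15.4
tcp_pos: [0.5322, 0.1778, 0.099]
eef_rot: [-90.0, -0.0, -1.8]
contact_force: [0.8, -0.8, -3.0]
gripper_width: 0.014
```

>>> {"name": "apply_moves", "arguments": {
  "deltas": [
    {"tx": 0, "ty": 0.001, "tz": 0, "turn": 0, "gripper": 0.005},
    {"tx": 0, "ty": 0.002, "tz": 0, "turn": 0, "gripper": 0.005}
  ]
}}

```text
time_s: 15.6
tcp_pos: [0.5322, 0.1778, 0.097]
eef_rot: [-90.0, -0.0, -1.8]
contact_force: [-1.1, -0.2, -1.9]
gripper_width: 0.014
```

>>> {"name": "apply_moves", "arguments": {
  "deltas": [
    {"tx": 0, "ty": 0.001, "tz": 0, "turn": 0, "gripper": 0.005}
  ]
}}

```text
time_s: 15.7
tcp_pos: [0.5322, 0.1778, 0.096]
eef_rot: [-90.0, -0.0, -1.8]
contact_force: [-0.6, -0.6, -2.7]
gripper_width: 0.0136
```

>>> {"name": "apply_moves", "arguments": {
  "deltas": [
    {"tx": 0, "ty": 0.0005, "tz": 0, "turn": 0, "gripper": 0.005},
    {"tx": 0, "ty": 0.001, "tz": 0, "turn": 0, "gripper": 0.005}
  ]
}}

```text
time_s: 15.9
tcp_pos: [0.5322, 0.1778, 0.0953]
eef_rot: [-90.0, 0.0, -1.8]
contact_force: [-3.1, -0.3, 3.6]
gripper_width: 0.0138
```

>>> {"name": "apply_moves", "arguments": {
  "deltas": [
    {"tx": 0, "ty": 0.0005, "tz": 0, "turn": 0, "gripper": 0.005}
  ]
}}

```text
time_s: 16.0
tcp_pos: [0.5322, 0.1778, 0.0953]
eef_rot: [-90.0, -0.0, -1.8]
contact_force: [-5.0, -0.2, 9.2]
gripper_width: 0.0137
```

Contact (force changed from -2.7 to +9 N). I'll ease up half a millimetre, open and retreat.

>>> {"name": "apply_moves", "arguments": {
  "deltas": [
    {"tx": 0, "ty": -0.0007, "tz": 0, "turn": 0, "gripper": 0.005},
    {"tx": 0, "ty": -0.0007, "tz": 0, "turn": 0, "gripper": 0.02},
    {"tx": 0, "ty": -0.0007, "tz": 0, "turn": 0, "gripper": 0.04},
    {"tx": 0, "ty": -0.0007, "tz": 0, "turn": 0, "gripper": 0.04},
    {"tx": 0, "ty": -0.0007, "tz": 0, "turn": 0, "gripper": 0.04}
  ]
}}

```text
time_s: 16.5
tcp_pos: [0.5323, 0.1779, 0.0953]
eef_rot: [-90.0, -0.0, -1.8]
contact_force: [0.5, -0.3, -0.4]
gripper_width: 0.0373
```

>>> {"name": "apply_moves", "arguments": {
  "deltas": [
    {"tx": 0, "ty": -0.02, "tz": 0, "turn": 0, "gripper": 0.04},
    {"tx": 0, "ty": -0.06, "tz": 0, "turn": 0, "gripper": 0.04},
    {"tx": 0, "ty": -0.1, "tz": 0, "turn": 0, "gripper": 0.04},
    {"tx": 0, "ty": -0.15, "tz": 0, "turn": 0, "gripper": 0.04},
    {"tx": 0, "ty": -0.15, "tz": 0, "turn": 0, "gripper": 0.04}
  ]
}}

```text
time_s: 17.0
tcp_pos: [0.5354, 0.1792, 0.2528]
eef_rot: [-89.7, -0.6, -1.8]
contact_force: [0.6, 0.4, 0.4]
gripper_width: 0.04
```

>>> {"name": "apply_moves", "arguments": {
  "deltas": [
    {"tx": 0, "ty": 0, "tz": -0.05, "turn": 0, "gripper": 0.04},
    {"tx": 0, "ty": 0, "tz": -0.1, "turn": 0, "gripper": 0.04},
    {"tx": 0, "ty": 0, "tz": -0.15, "turn": 0, "gripper": 0.04},
    {"tx": 0, "ty": 0, "tz": -0.2, "turn": 0, "gripper": 0.04},
    {"tx": 0, "ty": 0, "tz": -0.2, "turn": 0, "gripper": 0.04}
  ]
}}

```text
time_s: 17.5
tcp_pos: [0.5249, -0.0267, 0.2452]
eef_rot: [-90.0, 0.0, -2.1]
contact_force: [0.3, 1.1, 0.5]
gripper_width: 0.04
```

Run:
```python
from h import *
st()
p,d=capture('scene');save('s7',p)
hsv=cv2.cvtColor(p,cv2.COLOR_RGB2HSV)
# viewer + carrier
W=cloud('scene',d)
m=(W[...,2]>.066)&(W[...,2]<.085)&(abs(W[...,0]-.532)<.15)&(abs(W[...,1]-.1785)<.1)
print('carrier top',fit(W[m]),np.median(W[m][:,2]))
q=W[m];print('plane tilt',np.linalg.lstsq(np.c_[q[:,:2],np.ones(len(q))],q[:,2],rcond=None)[0])
p,d=capture('top');save('t7',p);W=cloud('top',d)
m=(W[...,2]>.066)&(W[...,2]<.085)&(abs(W[...,0]-.532)<.15)&(abs(W[...,1]-.1785)<.1)
print('carrier top',fit(W[m]),np.median(W[m][:,2]))
```

```text
17.5 [ 0.5249 -0.0267  0.2452] [-9.003e+01  1.000e-02 -2.110e+00] [0.28 1.1  0.46] 0.04001697112180259
carrier top ((532.0357666015625, 178.6630096435547), (114.31926727294922, 205.1880340576172), 88.31531524658203) 0.07311218096389493
plane tilt [0.00060922 0.0030784  0.07225114]
carrier top ((503.1443786621094, 149.02542114257812), (50.5386848449707, 146.55633544921875), 89.05162048339844) 0.07454397959483816
```

View pics/s7.png

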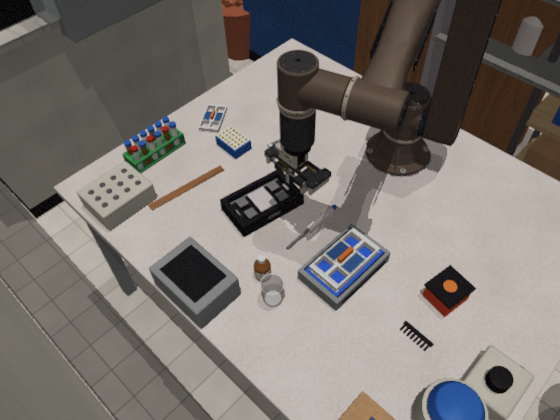

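View pics/t7.png

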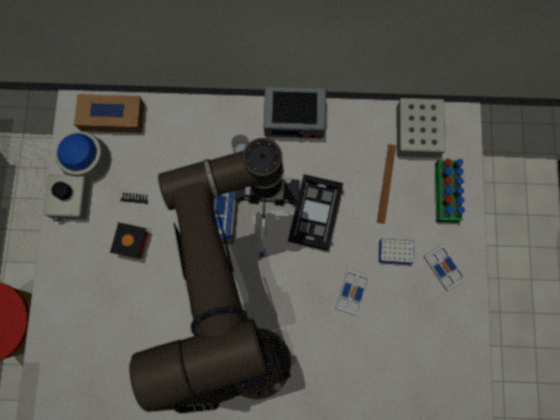

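The carrier at scene (344,258) lies flat on the panel with an even blue border. The arm is clear and the bystanders are where they were. Handing in.

```bash
python3 -c "
from h import *
st();print(r.close_job())"
```

```text
17.6 [ 0.5257 -0.0233  0.2452] [-8.999e+01 -2.000e-02 -2.010e+00] [ 0.93 -0.05  0.59] 0.03990663752845714
the job is handed in; nothing more can be done
None
```

The carrier now lies flat and released on the viewer, centred and squared up on the blue panel. I handed the job in at 17.6 s; it gives no verdict.

- **Finding the latch:** I pressed the pads one at a time with a single finger. The two at the +x end of the base were stiff at about 4 N/mm, reaching 20 N. The third, at (-63, -27) mm in the base frame, gave about 8 mm at 6–8 N, read 15 N at the stop, and the carrier sprang up.
- **Moving it:** I gripped the orange rib only after the carrier had sprung up. I lifted it clear of the base and set it down, with about 9 N reading at the wrist on contact.
- **Last checks (scene camera):** The carrier centre was at (0.532, 0.179), about 1 mm from the measured panel centre. Its long axis was within about 0.3° of the viewer's and its top was at 0.073 m, about level. The gripper was well away and the bystanders looked unmoved.
- **Check that disagreed:** The arm hid most of the carrier from the top camera, so the fit from that view was unusable. The final position rests on the scene camera and the arm's own readings, which agree.

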